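Slacken the strap clamp that holds the bearing

ROBOT

A 7-joint arm with a two-finger parallel gripper is mounted at the origin on a cart in front of the work surface, level with it; the furniture and walls round the work are solid. World frame = base frame: x ahead of the robot, y to its left, z up, the work surface at z = 0. Lengths are in mm, angles in rad, forces in N, time in s.
With the tool pointing down it reaches from about 400 to 850 mm from the base axis. Payload 6.9 kg.
Tool frame: the origin (TCP) lies at the very end of the fingers, on their centre line; the grasp point (between the pads) lies 19 mm behind it (pinch_z is the distance from the TCP to the grasp point, in mm); z points along the fingers, y is the line along which they close (so a half turn about z gives the same grasp; the last joint's range is limited). The gripper opens to 85 mm and grips with 20 to 120 N. Pads are 22 mm wide; open, the fingers measure 114 mm over their backs; the gripper's body (76 mm by 85 mm) begins 54 mm behind the grasp point. The pads swing forward as they close: fully open they stand 13 mm farther back than shut.
Start: joints at [-1.081, 0.507, -0.238, 1.5, 0.126, 1.149, -0.155], TCP at [234.046, 579.512, 231.275] pointing down, gripper open.
Joint ranges: [-3.08, 3.08], [-0.24, 2.05], [-1.43, 1.35], [0, 2.5], [-1.52, 4.66], [0.17, 1.96], [-2.89, 2.89]. Speed limits (rad/s): [2.39, 2.39, 3.14, 3.14, 3.14, 3.14, 3.14].

INTERFACE

Orientations are given as a 3x3 rotation matrix whose columns are the frame's x, y, z axes.
In Python, from workcell import * gives the robot as it stands. The module is installed in compiled form; this text tells all that it offers.
- The arm moves only by the tool drive_tool, never from a script. Its argument "deltas" is a list of rows, each an object of numbers: "x", "y", "z": the shift along the tool's x, y, z normalised to -1 to 1, where 1 is 0.4 m; "rx", "ry", "rz": the turn, a rotation vector about the tool's x, y, z normalised to -1 to 1, where 1 is 60 degrees; "hand": the opening, from 0 (shut) to 1 (fully open). A call has 1 to 12 rows; each row is the pose to reach, as a shift and turn from the pose commanded when the call began, along the tool's axes at that moment; what a row does not reach only later rows make up. A row lasts 1/12 s, in which the tool goes at most 41.7 mm and 7.16 degrees, less where a joint would pass 70% of its speed; a pose out of reach is approached as far as the arm can. A call with a number of a shift or a turn outside -1 to 1 is refused whole. A call with a gripper value outside its range is refused whole. The fingers move at their own pace and stop on an object; "force" is the grip in N (left out, the last holds). Time passes only in rows, so rows that repeat a pose let the fingers close. It gives the time, the measured TCP pose, the force, the opening and the grip force at its end, in the units of the state.
- state(): the state, without advancing time (a new reading comes with each control period).
- get_image(name): name is "scene" or "top" or "wrist"; returns a dict with "image" (400x640x3 uint8, red, green, blue), "mtx" (3x3 intrinsics, pixels), "R" (3x3) and "t" (3): a world point X has camera coordinates R X + t. Camera axes: x right, y down, z forward; pixel columns grow to the right and rows downward; lengths in mm; the calibration is good to about 2 mm. A picture is of the moment at which its call begins. There is no depth.
- sign_off(): hands the job in; it is judged then, once.
Trained networks look in the newest picture that a camera, given by its name, has taken for a name from the list of things; names that differ only in an ending like _2 or _b are one class to them, and where a whole thing is asked for, a point or a joint stands for the part that bears it (a point fixed in the world has none). Each returns a list of dicts, best first, with "conf" (0 to 1); they miss things now and then, are a little off and sometimes report something else, mostly with a low value. They report only what shows in the picture. A call takes as long as a camera call. They do not tell look-alikes from the thing itself.
- find_in(camera, target): "position" ([x, y, z] in mm, in world coordinates, good to about 4 mm: the middle of the surface that is visible of it).
- tip_of(camera, target): "position" ([x, y, z] in mm, in world coordinates, good to about 4 mm: a listed point, or the origin of a listed thing).
The state is a dict: "t": time; "joint_pos": joint angles; "joint_vel": joint speeds; "tau": joint torques, N m; "tool_pos": TCP position; "orientation": TCP orientation; "force": force on the tool from outside, world axes, zero at the start; "moment": the same for the moment, N m; "grip_width": finger opening in mm; "grasp_force": force on a finger pad.
Only numpy, scipy, OpenCV 4.12 (cv2) and the standard library are available. Lean on these libraries where they do the work, as an engineer would, in place of code of your own. Each camera call takes 0.05 s, during which the arm holds its last target. There are 200 camera calls.

TASK

Two identical strap clamps stand on the bench; slacken the one that holds the steel bearing with the red seal by about a quarter turn of its black T-bar knob, so that the bearing can be taken out later, then let go. One of the two clamps has a reverse thread and nothing shows which, so try the knob gently one way and, if it will not turn, the other way. Leave the other clamp (holding a plain brass ring) tight, and leave the bearing where it is.

Things in the scene. Friction and masses are not known exactly. Their poses are not given: they have to be found in the camera images.
- knob_a (a joint): Angle of clamp a's black T-bar knob (rad): 0 = tight against a hard stop, as it starts; grows as it is slackened, up to 2.8. One clamp slackens anticlockwise seen from above, the other (reverse thread) clockwise, either one; they look alike. Slackening drags evenly, 0.12 N m, and the knob stays where left, at the same height; the tight way it will not turn.
- knob_b (a joint): Angle of clamp b's black T-bar knob (rad): 0 = tight against a hard stop, as it starts; grows as it is slackened, up to 2.8. One clamp slackens anticlockwise seen from above, the other (reverse thread) clockwise, either one; they look alike. Slackening drags evenly, 0.12 N m, and the knob stays where left, at the same height; the tight way it will not turn.
- grip_a (a point): On the axis of knob a, 76 mm above the bench, fixed to the clamp. The bar, 60 long, 14 thick, 32 high (52 to 84 above the bench), turns about its middle; tight, it lies along this point's x (pinch it across y). z is up. Under it: blue strap, top 38 above the bench; dark steel base 140x74, bolted down; workpiece nest 58 mm off along -x.
- grip_b (a point): On the axis of knob b, 76 mm above the bench, fixed to the clamp. The bar, 60 long, 14 thick, 32 high (52 to 84 above the bench), turns about its middle; tight, it lies along this point's x (pinch it across y). z is up. Clamp b is identical to clamp a. A yellow line on top marks the half of the bar that is above the workpiece when tight.
- bearing: Loose steel ball bearing with a red seal, 47 mm across, 14 mm high, lying flat in the nest of one clamp under the tip of its strap; origin at the centre of its underside, 12 mm above the bench, 58 mm from the axis of the knob to slacken. The other clamp holds a brass ring of the same size.
Mind the look-alikes: they are no part of the job. What is shaped like the part that bears knob_a but pink is not meant.

How it is judged (in metres and radians):
At the end, for the whole second after the job is handed in: The knob of the clamp that holds the bearing has been turned 60 to 120 degrees in its slackening direction and is at rest, the other knob has turned less than 10 degrees, and the bearing lies within 15 mm of where it was (((horizontal distance between bearing and grip_a below 0.08 m and value of joint knob_a between 1.05 and 2.1 rad and velocity of joint knob_a between -0.1 and 0.1 rad/s and value of joint knob_b below 0.17 rad) or (horizontal distance between bearing and grip_b below 0.08 m and value of joint knob_b between 1.05 and 2.1 rad and velocity of joint knob_b between -0.1 and 0.1 rad/s and value of joint knob_a below 0.17 rad)) and distance of bearing from where it was at the start of the episode below 0.015 m); the robot touches nothing.
It fails at once if the knob of the clamp holding the brass ring is slackened (10 degrees or more) ((horizontal distance between bearing and grip_a above 0.08 m and value of joint knob_a above 0.17 rad) or (horizontal distance between bearing and grip_b above 0.08 m and value of joint knob_b above 0.17 rad)).
It also fails if it takes over 35 s, if anything falls off the work surface, if the arm or the gripper's body presses on something with over 40 N, if the wrist force passes 120 N, or if a joint passes its speed limit or range.

## Working session

There is one attempt and no reset: what is moved stays moved. The work goes in short steps, Python scripts to look and compute and a tool call to move; the robot and the scene stay as the last step left them, time stands still between calls to the robot, and variables do not carry over. Pictures are saved under pics/ and viewed, at most 10 in all, crops included, and the job is handed in when it is done.

Besides the shell and the picture viewer there is one more tool, called by a JSON object that holds its "name" and its "arguments", one argument or row to a line. drive_tool: Moves the arm, as the interface text tells. Its arguments: {"type":"object","properties":{"deltas":{"type":"array","items":{"type":"object","properties":{"x":{"type":"number"},"y":{"type":"number"},"z":{"type":"number"},"rx":{"type":"number"},"ry":{"type":"number"},"rz":{"type":"number"},"hand":{"type":"number"}}}},"force":{"type":"number"}},"required":["deltas"]}

```bash
mkdir -p pics; python3 - <<'E'
from workcell import *
import cv2,numpy as np
for c in("top","scene"):
    d=get_image(c);cv2.imwrite(f"pics/{c}0.png",d["image"][:,:,::-1])
    P=lambda X:(lambda p:np.round(p[:2]/p[2]))(d["mtx"]@(d["R"]@np.array(X)+d["t"]))
    for n in("grip_a","bearing"):
        for r in tip_of(c,n): print(c,"tip",n,np.round(r["position"]),round(r["conf"],2),P(r["position"]))
    for r in find_in(c,"knob_a"): print(c,"find knob",np.round(r["position"]),round(r["conf"],2),P(r["position"]))
s=state();print(s["t"],s["tool_pos"],np.round(s["orientation"],3))
E
```

```text
top tip grip_a [369.   2.  76.] 0.96 [307. 241.]
top tip grip_a [520. 162.  80.] 0.88 [234. 175.]
top tip bearing [ 438. -143.   11.] 0.71 [369. 210.]
top find knob [ 492. -162.   86.] 0.57 [379. 183.]
top find knob [522. 160.  83.] 0.56 [235. 174.]
top find knob [372.  -0.  86.] 0.45 [308. 239.]
scene tip grip_a [ 491. -170.   74.] 0.97 [365. 221.]
scene tip grip_a [374.  -3.  72.] 0.95 [278. 193.]
scene tip grip_a [520. 169.  76.] 0.71 [304. 142.]
scene tip bearing [ 436. -143.   10.] 0.6 [333. 245.]
scene tip bearing [ 489. -169.   74.] 0.26 [364. 221.]
scene find knob [ 490. -173.   72.] 0.92 [366. 223.]
scene find knob [376.  -9.  73.] 0.64 [281. 194.]
scene find knob [520. 154.  72.] 0.54 [307. 146.]
0.4 [233.9983645  579.4550302  231.14792597] [[-0.927  0.374 -0.   ]
 [ 0.374  0.927 -0.   ]
 [ 0.    -0.    -1.   ]]
```

View pics/top0.png

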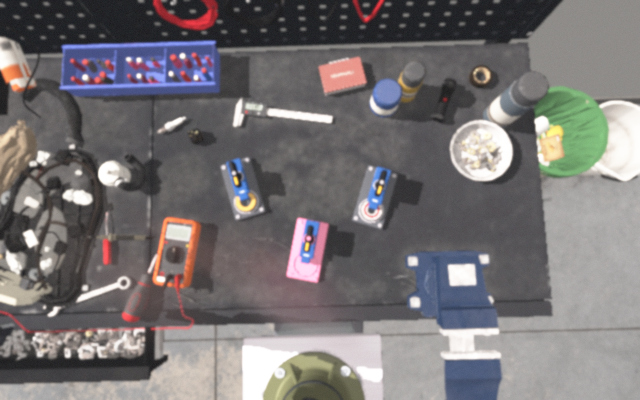

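View pics/scene0.png

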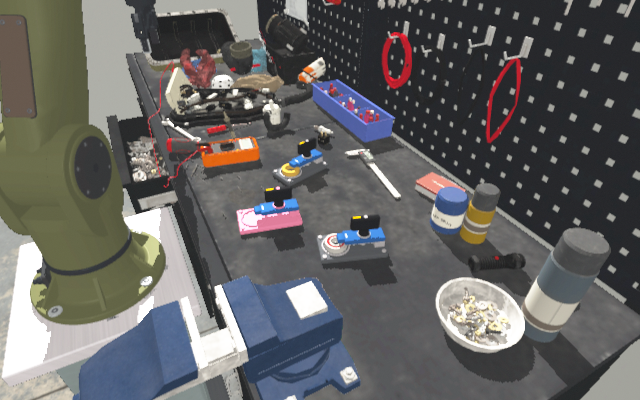

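Candidates: the clamp at top px (375,190), with a red ring and grey disc in its nest (chosen). The clamp at (240,187) holds a brass-yellow ring, and the pink look-alike is at (308,250). I'll check the choice in a close crop with the estimated bar outline overlaid.

```bash
cat > h.py <<'E'
import cv2,numpy as np
def proj(d,X):
    p=d["R"]@np.array(X,float)+d["t"];p=d["mtx"]@p;return p[:2]/p[2]
def overlay(d,g,ang,box,k,fn):
    x0,y0,x1,y1=box
    im=cv2.resize(d["image"][y0:y1,x0:x1,::-1],None,fx=k,fy=k,interpolation=cv2.INTER_CUBIC).copy()
    c,s=np.cos(ang),np.sin(ang);R=np.array([[c,-s],[s,c]])
    def poly(L,W,z,col,off=0):
        q=[np.r_[R@np.array([a*L/2+off,b*W/2])+g[:2],z] for a,b in((1,1),(1,-1),(-1,-1),(-1,1))]
        pp=np.array([(proj(d,v)-[x0,y0]+.5)*k for v in q]).astype(int);cv2.polylines(im,[pp],True,col,1)
    poly(60,14,84,(0,255,0))
    t=[np.r_[R@np.array([-58+23.5*np.cos(a),23.5*np.sin(a)])+g[:2],26] for a in np.linspace(0,6.28,40)]
    cv2.polylines(im,[np.array([(proj(d,v)-[x0,y0]+.5)*k for v in t]).astype(int)],True,(255,0,255),1)
    cv2.imwrite(fn,im)
E
python3 - <<'E'
from workcell import *
from h import *
a=np.arctan2(-26,54); g=np.array([491,-167.])
d1=get_image("top");overlay(d1,g,a,(335,155,415,235),7,"pics/a.png")
d2=get_image("scene");overlay(d2,g,a,(305,195,405,275),6,"pics/b.png")
A=cv2.imread("pics/a.png");B=cv2.imread("pics/b.png")
A=cv2.resize(A,(390,390));B=cv2.resize(B,(400,320));C=np.zeros((390,790,3),np.uint8);C[:,:390]=A;C[:320,390:]=B;cv2.imwrite("pics/c.png",C)
for n in("top","scene"):
  for i in range(3):
    print(n,[np.round(r["position"]) for r in tip_of(n,"bearing")+tip_of(n,"grip_a") if r["position"][1]<-100])
    get_image(n)
E
```

```text
top [array([ 436., -143.,   10.]), array([ 494., -166.,   79.])]
top [array([ 434., -142.,   10.]), array([ 490., -167.,   78.])]
top [array([ 433., -144.,   12.]), array([ 492., -160.,   79.])]
scene [array([ 433., -146.,    9.])]
scene [array([ 433., -144.,   12.]), array([ 490., -169.,   73.])]
scene [array([ 432., -146.,   10.]), array([ 487., -168.,   76.])]
```

View pics/c.png

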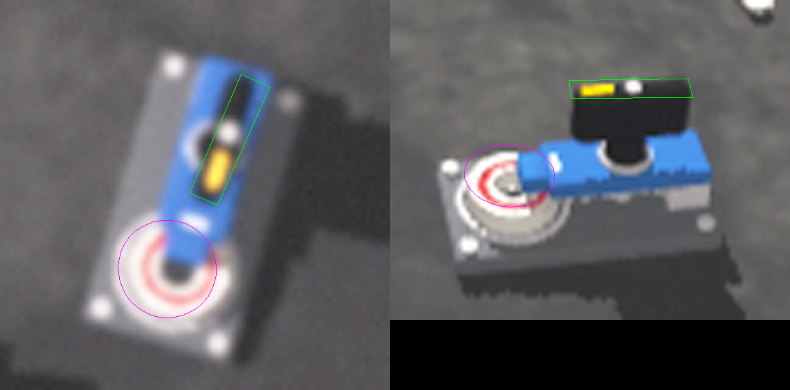

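The crop confirms the red-seal bearing under the strap of the clamp at (375,190). The bar lies at about -19 to -21°, and the tool is already aligned to within a few degrees. I'll move in via a point at safe radius.

{"name": "drive_tool", "arguments": {
  "deltas": [
    {"x": -0.907, "y": -0.604, "hand": 1},
    {"x": -0.907, "y": -0.604, "hand": 1},
    {"x": -0.907, "y": -0.604, "hand": 1},
    {"x": -0.907, "y": -0.604, "hand": 1},
    {"x": -0.907, "y": -0.604, "hand": 1},
    {"x": -0.907, "y": -0.604, "hand": 1},
    {"x": -0.907, "y": -0.604, "hand": 1},
    {"x": -0.907, "y": -0.604, "hand": 1},
    {"x": -0.907, "y": -0.604, "hand": 1},
    {"x": -0.907, "y": -0.604, "hand": 1},
    {"x": -0.907, "y": -0.604, "hand": 1},
    {"x": -0.907, "y": -0.604, "hand": 1}
  ]
}}

```text
validation failed for argument at $.de...
```

{"name": "drive_tool", "arguments": {
  "deltas": [
    {"x": -0.907, "y": -0.604, "z": 0, "rx": 0, "ry": 0, "rz": 0, "hand": 1},
    {"x": -0.907, "y": -0.604, "z": 0, "rx": 0, "ry": 0, "rz": 0, "hand": 1},
    {"x": -0.907, "y": -0.604, "z": 0, "rx": 0, "ry": 0, "rz": 0, "hand": 1},
    {"x": -0.907, "y": -0.604, "z": 0, "rx": 0, "ry": 0, "rz": 0, "hand": 1},
    {"x": -0.907, "y": -0.604, "z": 0, "rx": 0, "ry": 0, "rz": 0, "hand": 1},
    {"x": -0.907, "y": -0.604, "z": 0, "rx": 0, "ry": 0, "rz": 0, "hand": 1},
    {"x": -0.907, "y": -0.604, "z": 0, "rx": 0, "ry": 0, "rz": 0, "hand": 1},
    {"x": -0.907, "y": -0.604, "z": 0, "rx": 0, "ry": 0, "rz": 0, "hand": 1},
    {"x": -0.907, "y": -0.604, "z": 0, "rx": 0, "ry": 0, "rz": 0, "hand": 1},
    {"x": -0.907, "y": -0.604, "z": 0, "rx": 0, "ry": 0, "rz": 0, "hand": 1},
    {"x": -0.907, "y": -0.604, "z": 0, "rx": 0, "ry": 0, "rz": 0, "hand": 1},
    {"x": -0.907, "y": -0.604, "z": 0, "rx": 0, "ry": 0, "rz": 0, "hand": 1}
  ],
  "force": 60
}}

```text
t: 2.4
tool_pos: [483.2, 213.8, 231.3]
orientation: [[-0.924, 0.383, 0.002], [0.383, 0.924, -0.003], [-0.002, -0.002, -1.0]]
force: [-0.1, -0.6, 0.0]
grip_width: 85.1
grasp_force: 0.0
```

{"name": "drive_tool", "arguments": {
  "deltas": [
    {"x": -0.387, "y": -0.887, "z": 0, "rx": 0, "ry": 0, "rz": 0, "hand": 1},
    {"x": -0.387, "y": -0.887, "z": 0, "rx": 0, "ry": 0, "rz": 0, "hand": 1},
    {"x": -0.387, "y": -0.887, "z": 0, "rx": 0, "ry": 0, "rz": 0, "hand": 1},
    {"x": -0.387, "y": -0.887, "z": 0, "rx": 0, "ry": 0, "rz": 0, "hand": 1},
    {"x": -0.387, "y": -0.887, "z": 0, "rx": 0, "ry": 0, "rz": 0, "hand": 1},
    {"x": -0.387, "y": -0.887, "z": 0, "rx": 0, "ry": 0, "rz": 0, "hand": 1},
    {"x": -0.387, "y": -0.887, "z": 0, "rx": 0, "ry": 0, "rz": 0, "hand": 1},
    {"x": -0.387, "y": -0.887, "z": 0, "rx": 0, "ry": 0, "rz": 0, "hand": 1},
    {"x": -0.387, "y": -0.887, "z": 0, "rx": 0, "ry": 0, "rz": 0, "hand": 1},
    {"x": -0.387, "y": -0.887, "z": 0, "rx": 0, "ry": 0, "rz": 0, "hand": 1},
    {"x": -0.387, "y": -0.887, "z": 0, "rx": 0, "ry": 0, "rz": 0, "hand": 1},
    {"x": -0.387, "y": -0.887, "z": 0, "rx": 0, "ry": 0, "rz": 0, "hand": 1}
  ],
  "force": 60
}}

```text
t: 3.4
tool_pos: [490.7, -166.9, 231.1]
orientation: [[-0.927, 0.375, -0.0], [0.375, 0.927, 0.001], [0.0, 0.001, -1.0]]
force: [0.6, 0.0, -0.5]
grip_width: 85.0
grasp_force: 0.0
```

```bash
python3 - <<'E'
from workcell import *
from h import *
d=get_image("wrist");print(proj(d,[491,-167,84]))
overlay(d,np.array([491,-167.]),np.radians(-20),(0,0,640,400),1,"pics/w1.png")
for n in("grip_a","bearing"):
    for r in tip_of("wrist",n): print(n,np.round(r["position"],1),round(r["conf"],2))
s=state();print(s["t"],s["tool_pos"],np.round(s["orientation"],3),s["joint_pos"])
E
```

```text
[318.91681241 183.69026309]
grip_a [ 487.1 -169.4   75.3] 0.68
bearing [ 435.  -148.8   14.4] 0.86
3.55 [ 491.01299234 -165.0078956   231.31311842] [[-0.928  0.372  0.   ]
 [ 0.372  0.928  0.001]
 [ 0.     0.001 -1.   ]] [ 0.2915499   0.33729299 -0.01923261  1.78050242  0.00630329  1.02406651
  1.46026937]
```

View pics/w1.png

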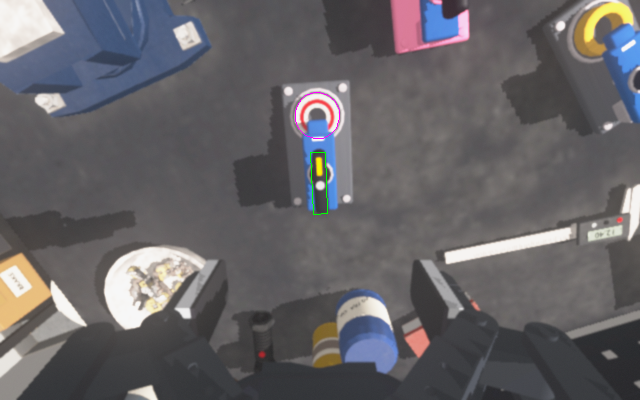

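The wrist view shows the bar under the overlay: screw at px (320,186), predicted (319,184). The base bolts run about 3° off the image vertical, so the clamp angle is near -17.5°. I'll turn the tool about 4.5°, lower it to TCP z ≈ 57 and close gently.

{"name": "drive_tool", "arguments": {
  "deltas": [
    {"x": -0.003, "y": 0, "z": 0.1, "rx": 0, "ry": 0, "rz": -0.075, "hand": 1},
    {"x": -0.003, "y": 0, "z": 0.2, "rx": 0, "ry": 0, "rz": -0.075, "hand": 1},
    {"x": -0.003, "y": 0, "z": 0.29, "rx": 0, "ry": 0, "rz": -0.075, "hand": 1},
    {"x": -0.003, "y": 0, "z": 0.36, "rx": 0, "ry": 0, "rz": -0.075, "hand": 1},
    {"x": -0.003, "y": 0, "z": 0.41, "rx": 0, "ry": 0, "rz": -0.075, "hand": 1},
    {"x": -0.003, "y": 0, "z": 0.435, "rx": 0, "ry": 0, "rz": -0.075, "hand": 1},
    {"x": -0.003, "y": 0, "z": 0.435, "rx": 0, "ry": 0, "rz": -0.075, "hand": 1},
    {"x": -0.003, "y": 0, "z": 0.435, "rx": 0, "ry": 0, "rz": -0.075, "hand": 0.5},
    {"x": -0.003, "y": 0, "z": 0.435, "rx": 0, "ry": 0, "rz": -0.075, "hand": 0.3}
  ],
  "force": 30
}}

```text
t: 4.3
tool_pos: [492.8, -167.5, 58.6]
orientation: [[-0.954, 0.3, 0.002], [0.3, 0.954, -0.0], [-0.002, 0.0, -1.0]]
force: [-0.7, -0.5, 0.3]
grip_width: 63.9
grasp_force: 0.0
```

```bash
python3 - <<'E'
from workcell import *
from h import *
s=state();print(s["t"],s["tool_pos"],np.round(s["orientation"],3),s["force"],s["moment"],s["grip_width"])
d=get_image("wrist");cv2.imwrite("pics/w2.png",d["image"][:,:,::-1])
E
```

```text
4.3 [ 492.83356668 -167.50135673   58.63797614] [[-0.954  0.3    0.002]
 [ 0.3    0.954 -0.   ]
 [-0.002  0.    -1.   ]] [-0.69246505 -0.51987075  0.26090407] [-0.00597797 -0.00617326  0.02163442] 63.87008157678196
```

View pics/w2.png

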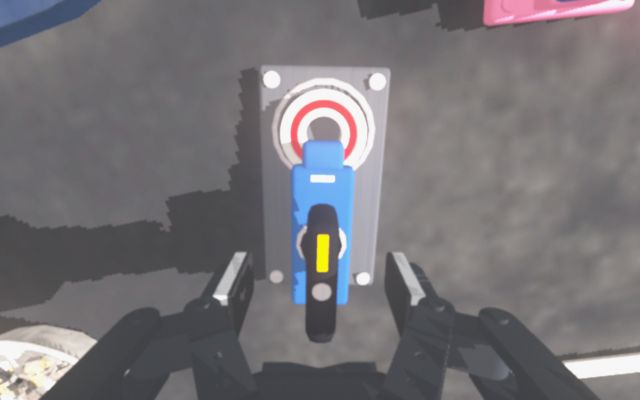

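The picture shows the fingers straddling the bar: pads at px (235,275) and (405,275), bar centred at (321,290) and parallel to the pads. Now close.

{"name": "drive_tool", "arguments": {
  "deltas": [
    {"x": 0, "y": 0, "z": 0, "rx": 0, "ry": 0, "rz": 0, "hand": 0},
    {"x": 0, "y": 0, "z": 0, "rx": 0, "ry": 0, "rz": 0, "hand": 0},
    {"x": 0, "y": 0, "z": 0, "rx": 0, "ry": 0, "rz": 0, "hand": 0},
    {"x": 0, "y": 0, "z": 0, "rx": 0, "ry": 0, "rz": 0, "hand": 0},
    {"x": 0, "y": 0, "z": 0, "rx": 0, "ry": 0, "rz": 0, "hand": 0},
    {"x": 0, "y": 0, "z": 0, "rx": 0, "ry": 0, "rz": 0, "hand": 0},
    {"x": 0, "y": 0, "z": 0, "rx": 0, "ry": 0, "rz": 0, "hand": 0},
    {"x": 0, "y": 0, "z": 0, "rx": 0, "ry": 0, "rz": 0, "hand": 0}
  ],
  "force": 40
}}

```text
t: 5.02
tool_pos: [492.5, -166.5, 58.2]
orientation: [[-0.954, 0.3, 0.002], [0.3, 0.954, 0.001], [-0.001, 0.001, -1.0]]
force: [-0.3, 5.1, 7.5]
grip_width: 13.4
grasp_force: 42.8
```

```bash
python3 -c "
from workcell import *
s=state();print(s['t'],s['tool_pos'],s['force'],s['moment'],s['grip_width'],s['grasp_force'])"
```

```text
5.0167 [ 492.50717531 -166.53233375   58.1997801 ] [-0.26660583  5.12800484  7.47934846] [ 0.82097033  0.12156171 -0.11752407] 13.412348094091323 42.75312781333923
```

Gripped at 13.4 mm. Gently try about 6° anticlockwise seen from above (negative tool rz).

{"name": "drive_tool", "arguments": {
  "deltas": [
    {"x": 0, "y": 0, "z": 0, "rx": 0, "ry": 0, "rz": -0.03, "hand": 0},
    {"x": 0, "y": 0, "z": 0, "rx": 0, "ry": 0, "rz": -0.06, "hand": 0},
    {"x": 0, "y": 0, "z": 0, "rx": 0, "ry": 0, "rz": -0.1, "hand": 0},
    {"x": 0, "y": 0, "z": 0, "rx": 0, "ry": 0, "rz": -0.1, "hand": 0}
  ],
  "force": 40
}}

```text
t: 5.35
tool_pos: [492.6, -166.5, 58.2]
orientation: [[-0.981, 0.196, 0.002], [0.196, 0.981, 0.001], [-0.001, 0.001, -1.0]]
force: [-0.9, 5.5, 7.6]
grip_width: 13.2
grasp_force: 42.6
```

```bash
python3 -c "
from workcell import *
s=state();print(s['t'],s['tool_pos'],s['orientation'],s['force'],s['moment'],s['grip_width'],s['grasp_force'])"
```

```text
5.35 [ 492.56161599 -166.48220629   58.20100417] [[-0.98065585  0.19573309  0.00163446]
 [ 0.19573498  0.98065622  0.00109198]
 [-0.00138911  0.00139078 -0.99999807]] [-0.92501562  5.48391755  7.62659591] [0.87578344 0.11045954 0.06214061] 13.160697232971254 42.619537711143494
```

The tool turned 6° with a low moment and no change in grip width, so the knob appears to turn this way. I'll go on to about 24° and check again.

{"name": "drive_tool", "arguments": {
  "deltas": [
    {"x": 0, "y": 0, "z": 0, "rx": 0, "ry": 0, "rz": -0.06, "hand": 0},
    {"x": 0, "y": 0, "z": 0, "rx": 0, "ry": 0, "rz": -0.12, "hand": 0},
    {"x": 0, "y": 0, "z": 0, "rx": 0, "ry": 0, "rz": -0.18, "hand": 0},
    {"x": 0, "y": 0, "z": 0, "rx": 0, "ry": 0, "rz": -0.24, "hand": 0},
    {"x": 0, "y": 0, "z": 0, "rx": 0, "ry": 0, "rz": -0.3, "hand": 0},
    {"x": 0, "y": 0, "z": 0, "rx": 0, "ry": 0, "rz": -0.3, "hand": 0}
  ],
  "force": 40
}}

```text
t: 5.85
tool_pos: [492.6, -166.3, 58.2]
orientation: [[-0.993, -0.118, 0.002], [-0.118, 0.993, 0.001], [-0.002, 0.001, -1.0]]
force: [-0.1, 5.2, 7.4]
grip_width: 13.7
grasp_force: 42.6
```

```bash
python3 - <<'E'
from workcell import *
from h import *
s=state();print(s["t"],s["tool_pos"],np.round(s["orientation"],3),s["force"],s["moment"],s["grip_width"])
d=get_image("wrist");cv2.imwrite("pics/w3.png",d["image"][:,:,::-1])
E
```

```text
5.85 [ 492.61617927 -166.31500593   58.21855411] [[-0.993 -0.118  0.002]
 [-0.118  0.993  0.001]
 [-0.002  0.001 -1.   ]] [-0.05830626  5.19816913  7.44985357] [1.04412885 0.04215388 0.17273354] 13.72431434659775
```

View pics/w3.png

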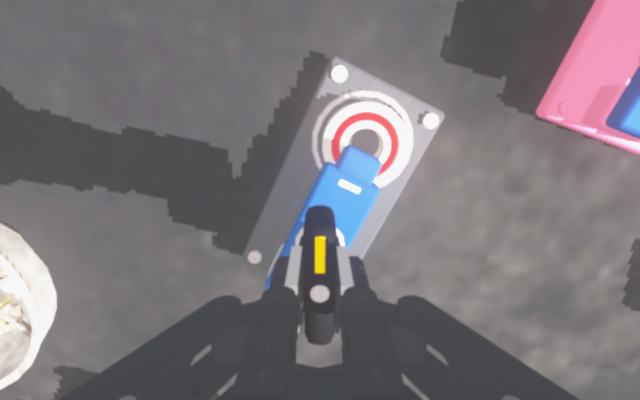

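The bar (yellow line at (320,255)) has turned with the gripper relative to the strap, so anticlockwise slackens it. Turn 60° more, to about 84° in total.

{"name": "drive_tool", "arguments": {
  "deltas": [
    {"x": 0, "y": 0, "z": 0, "rx": 0, "ry": 0, "rz": -0.1, "hand": 0},
    {"x": 0, "y": 0, "z": 0, "rx": 0, "ry": 0, "rz": -0.2, "hand": 0},
    {"x": 0, "y": 0, "z": 0, "rx": 0, "ry": 0, "rz": -0.3, "hand": 0},
    {"x": 0, "y": 0, "z": 0, "rx": 0, "ry": 0, "rz": -0.4, "hand": 0},
    {"x": 0, "y": 0, "z": 0, "rx": 0, "ry": 0, "rz": -0.5, "hand": 0},
    {"x": 0, "y": 0, "z": 0, "rx": 0, "ry": 0, "rz": -0.6, "hand": 0},
    {"x": 0, "y": 0, "z": 0, "rx": 0, "ry": 0, "rz": -0.7, "hand": 0},
    {"x": 0, "y": 0, "z": 0, "rx": 0, "ry": 0, "rz": -0.8, "hand": 0},
    {"x": 0, "y": 0, "z": 0, "rx": 0, "ry": 0, "rz": -0.9, "hand": 0},
    {"x": 0, "y": 0, "z": 0, "rx": 0, "ry": 0, "rz": -1, "hand": 0},
    {"x": 0, "y": 0, "z": 0, "rx": 0, "ry": 0, "rz": -1, "hand": 0},
    {"x": 0, "y": 0, "z": 0, "rx": 0, "ry": 0, "rz": -1, "hand": 0}
  ],
  "force": 40
}}

```text
t: 6.9
tool_pos: [492.4, -165.9, 58.2]
orientation: [[-0.396, -0.918, 0.001], [-0.918, 0.396, 0.002], [-0.002, -0.001, -1.0]]
force: [-0.6, 6.6, 9.1]
grip_width: 13.4
grasp_force: 42.9
```

{"name": "drive_tool", "arguments": {
  "deltas": [
    {"x": 0, "y": 0, "z": 0, "rx": 0, "ry": 0, "rz": 0, "hand": 0.7},
    {"x": 0, "y": 0, "z": 0, "rx": 0, "ry": 0, "rz": 0, "hand": 0.7},
    {"x": 0, "y": 0, "z": 0, "rx": 0, "ry": 0, "rz": 0, "hand": 0.7},
    {"x": 0, "y": 0, "z": 0, "rx": 0, "ry": 0, "rz": 0, "hand": 0.7},
    {"x": 0, "y": 0, "z": 0, "rx": 0, "ry": 0, "rz": 0, "hand": 0.7},
    {"x": 0, "y": 0, "z": -0.05, "rx": 0, "ry": 0, "rz": 0, "hand": 0.7},
    {"x": 0, "y": 0, "z": -0.15, "rx": 0, "ry": 0, "rz": 0, "hand": 0.7},
    {"x": 0, "y": 0, "z": -0.25, "rx": 0, "ry": 0, "rz": 0, "hand": 0.7},
    {"x": 0, "y": 0, "z": -0.35, "rx": 0, "ry": 0, "rz": 0, "hand": 0.7},
    {"x": 0, "y": 0, "z": -0.4, "rx": 0, "ry": 0, "rz": 0, "hand": 0.7},
    {"x": 0, "y": 0, "z": -0.4, "rx": 0, "ry": 0, "rz": 0, "hand": 0.7},
    {"x": 0, "y": 0, "z": -0.4, "rx": 0, "ry": 0, "rz": 0, "hand": 0.7}
  ],
  "force": 40
}}

```text
t: 7.9
tool_pos: [492.2, -168.2, 218.3]
orientation: [[-0.399, -0.917, 0.002], [-0.917, 0.399, -0.001], [0.0, -0.003, -1.0]]
force: [-0.1, 0.1, -1.1]
grip_width: 59.9
grasp_force: 0.0
```

```bash
python3 - <<'E'
from workcell import *
from h import *
s=state();print(s["t"],s["tool_pos"],s["force"],s["grip_width"])
d=get_image("wrist");cv2.imwrite("pics/w4.png",d["image"][:,:,::-1])
print([np.round(r["position"]) for r in tip_of("wrist","bearing")])
E
```

```text
7.9 [ 492.22609517 -168.17944774  218.34915723] [-0.12239424  0.08607039 -1.08054873] 59.90760515757714
[array([ 436., -148.,   16.])]
```

View pics/w4.png

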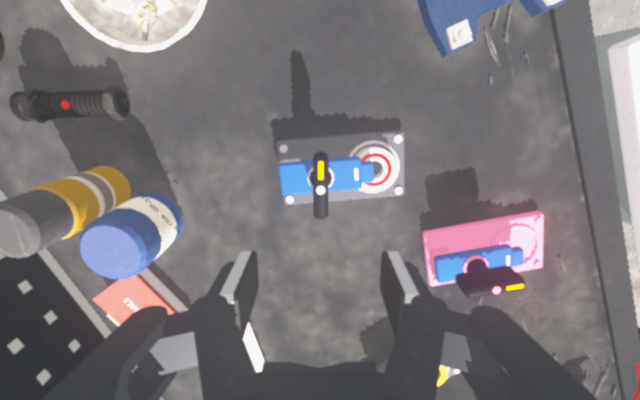

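The bar, at px (320,185), now stands across the strap at about 84°. The bearing is still in its nest at (377,168), and the gripper is clear.

```bash
python3 -c "
from workcell import *
print(sign_off())"
```

```text
the job is handed in; nothing more can be done
None
```

The red-seal bearing's clamp is slackened by about 84° anticlockwise, the bearing is still in its nest, the brass-ring clamp was not touched, and the job is handed in (no verdict was returned).

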